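# Hold the drain tap on the water bath's port while it is fastened

## Robot

A 6-joint arm with a two-finger parallel gripper is mounted at the origin on the work surface. World frame = base frame: x ahead of the robot, y to its left, z up, the work surface at z = 0. Lengths are in m, angles in degrees, forces in N, time in s.
With the tool pointing down it reaches from about 0.4 to 0.825 m from the base axis. Payload 7 kg.
Tool frame: the origin (TCP) lies at the centre of the arm's flange, where the gripper is bolted on; the fingertips stand 178 mm ahead of it and the grasp point (between the pads) lies 159 mm ahead of it (r.tips_ahead is the z of the fingertips in the tool frame, in m); z points along the fingers, y is the line along which they close (so a half turn about z gives the same grasp; the last joint's range is limited). The gripper opens to 88 mm and grips with 3 to 60 N. Pads are 19 mm wide; open, the fingers measure 130 mm over their backs; the gripper's body (78 mm by 193 mm) begins 47 mm behind the grasp point.
Start: joints at [-49.67, 20.546, 0.682, 0, -70.136, -16.507], TCP at [0.273, -0.617, 0.405] pointing down, gripper open.
Joint ranges: [-176.03, 176.03], [-82.01, 121.73], [-58.28, 71.71], [-173.87, 95.51], [-174.79, -0.11], [-173.66, 173.66]. Speed limits (degrees/s): [136.94, 136.94, 172.46, 180, 180, 180].

## Interface

Orientations are given as [roll, pitch, yaw] about the fixed x, y, z axes, in that order (R = Rz(yaw) Ry(pitch) Rx(roll)).
In Python, from plant import r gives the robot as it stands. The module is installed in compiled form; this text tells all that it offers.
- The arm moves only by the shell command python3 -m pendant 'ROWS' [FORCE]. ROWS is JSON, a list that holds one entry, the list of rows, each a list of 7 numbers: the shift along the tool's x, y, z in m, then the turn, a rotation vector about the tool's x, y, z in degrees, then the gripper command: -1 is shut, 1 is fully open, values between are in proportion. A call has 1 to 5 rows; each row is the pose to reach, as a shift and turn from the pose commanded when the call began, along the tool's axes at that moment; what a row does not reach only later rows make up. A row lasts 1/10 s, in which the tool goes at most 50 mm and 8.59 degrees, less where a joint would pass 70% of its speed; a pose out of reach is approached as far as the arm can. A call with a gripper value outside its range is refused whole. The fingers move at their own pace and stop on an object; FORCE is the grip in N (left out, the last holds). Time passes only in rows, so rows that repeat a pose let the fingers close. It gives the time, the measured TCP pose, the force, the opening and the grip force at its end, in the units of the state.
- r.get_state(): the state, without advancing time (a new reading comes with each control period).
- r.capture(name): name is "scene" or "top"; returns the picture (384x512x3 uint8, red, green, blue); there is no depth.
- r.camera_params(name): a dict with "fx", "fy", "cx", "cy" (pixels), "dist_coeffs" ([k1, k2, p1, p2, k3] as OpenCV has them; the pictures are not rectified), "R" (3x3) and "t" (3): a world point X has camera coordinates R X + t. Camera axes: x right, y down, z forward; pixel columns grow to the right and rows downward; lengths in m; the calibration is good to about 2 mm. A picture is of the moment at which its call begins. camera_params takes no time and is no camera call.
- r.close_job(): hands the job in; it is judged then, once.
The state is a dict: "time_s": time; "joints": joint angles; "qd": joint speeds; "joint_torque": joint torques, N m; "tcp_pos": TCP position; "eef_rot": TCP orientation; "contact_force": force on the tool from outside, world axes, zero at the start; "moment": the same for the moment, N m; "gripper_width": finger opening in m; "gripper_force": force on a finger pad.
Only numpy, scipy, OpenCV 4.12 (cv2) and the standard library are available. Lean on these libraries where they do the work, as an engineer would, in place of code of your own. Each camera call takes 0.05 s, during which the arm holds its last target. There are 200 camera calls.

## Task

Pick up the brass drain tap and be a third hand: bring its steel flange square and centred onto the black sprung seal of the water bath's drain port, feel for the contact, and press the seal in gently to about half its travel (about 12 N), without ever ramming it to its end. Finish while still gripping the tap there in the air with that steady push, so that a colleague can tighten the clamp ring; leave the jug, the bottle and the jar where they stand.

Things in the scene. Friction and masses are not known exactly. Their poses are not given: they have to be found in the camera images.
- tap: loose brass tap, about 0.35 kg, upright on the bench. Origin: centre of its body's underside; z up, x to its flange. Body 32 (x) x 28 (y) x 66 mm high; grip its flat +y and -y faces, 28 mm apart. A pipe leads to a steel flange 44 mm across, 8 thick, front at x = 48 mm, axis 45 mm up. Spout to x = -50 mm, its end 20 mm up. Red lever on top: x = -37 to 13 mm, 12 wide, top 79 mm up
- tap_flange (a point): centre of the flat front face of the tap's flange (48 mm along x and 45 mm up from the tap's origin); x points out of the flange
- bath: white water bath with steel lid, fixed: 240 (x) x 300 (y) mm, 165 mm high (175 at the lid's handle). Origin: centre of its underside; z up. The drain port stands out of the middle of its -x face (with green display), axis level, 100 mm above the bench: steel collar 40 mm across and 35 mm long with brass clamp ring, 58 mm across; then the sprung seal, its front 71 mm from the bath's face when out
- seal_face (a point): centre of the front face of the seal, a flat black rubber disc 48 mm across and 12 mm thick on a sliding neck, 100 mm above the bench; moves with the seal. x points into the bath (level), the way in which the seal is pushed; z up
- seal (a joint): how far the seal is pushed in: 0 = out (untouched), 0.024 m = at its end. Its spring pushes back with 3.5 N at first and 0.7 N more per mm: about 12 N at 12 mm (half way), 20 N at the end. The neck's half next to the steel collar is yellow, the half next to the disc green: at half travel the yellow has just gone into the collar
- jug: loose white plastic measuring jug, 100 mm in diameter, 110 mm high, with a handle on its +y side; bystander. Origin: centre of its underside
- bottle: loose amber glass bottle with black cap, 52 mm in diameter, 85 mm high; bystander. Origin: centre of its underside
- jar: loose green jar with red cap, 48 mm in diameter, 60 mm high; bystander. Origin: centre of its underside

How it is judged:
By the outcome, as a careful person would: the job done as asked, in the order asked, and still so for the second after the job is handed in, while the arm keeps its last pose, push and grip.
It also fails if it takes over 45 s, if anything falls off the work surface, if the arm or the gripper's body presses on something with over 40 N, if the wrist force passes 120 N, or if a joint passes its speed limit or range.

## Working session

There is one attempt and no reset: what is moved stays moved. The work goes in short steps, Python scripts to look and compute and a shell command to move; the robot and the scene stay as the last step left them, time stands still between calls to the robot, and variables do not carry over. Pictures are saved under pics/ and viewed, at most 10 in all, crops included, and the job is handed in when it is done.

```bash
mkdir -p pics; python3 - <<'E'
from plant import r
import cv2
for n in("scene","top"):
    cv2.imwrite(f"pics/{n}0.png",r.capture(n)[:,:,::-1]); p=r.camera_params(n); print(n,p)
print(r.get_state())
E
```

```text
scene {'fx': 390.9753766006265, 'fy': 390.9753766006265, 'cx': 252.36005341485804, 'cy': 191.3846088014797, 'dist_coeffs': array([-0.10543033,  0.        ,  0.        ,  0.        ,  0.        ]), 'R': array([[-0.70140179,  0.71248406, -0.02004964],
       [ 0.46339259,  0.43445057, -0.77234708],
       [-0.54157441, -0.55101648, -0.63488425]]), 't': array([ 0.41108938, -0.20580857,  1.31685383])}
top {'fx': 382.20597968903627, 'fy': 382.20597968903627, 'cx': 253.88719684837648, 'cy': 190.58210818184727, 'dist_coeffs': array([-0.08141105,  0.        ,  0.        ,  0.        ,  0.        ]), 'R': array([[-0.02451372, -0.99944492,  0.02255932],
       [-0.9820571 ,  0.01985422, -0.18753578],
       [ 0.18698378, -0.02675174, -0.98199868]]), 't': array([-0.00401038,  0.58215871,  0.99067289])}
{'time_s': 0.1, 'joints': array([-4.96688147e+01,  2.05881613e+01,  6.39773945e-01, -1.43487218e-02,
       -7.01383819e+01, -1.65055772e+01]), 'qd': array([ 0.02888624, -0.03675041,  0.13002982,  0.06638484,  0.0469717 ,
       -0.0176421 ]), 'joint_torque': array([-1.92548709e-03, -5.84164059e+01,  2.93750435e+01,  7.01545626e+00,
        1.01761168e-02, -6.42969667e-05]), 'tcp_pos': array([ 0.27257587, -0.61733458,  0.40382318]), 'eef_rot': array([ 1.79912974e+02, -1.17200493e-02, -1.56179268e+02]), 'contact_force': array([-0.65087701, -0.85276123,  0.61996107]), 'moment': array([ 0.0259212 , -0.01688407,  0.00895521]), 'gripper_force': 0.0, 'gripper_width': 0.08812506987243911}
```

View pics/scene0.png

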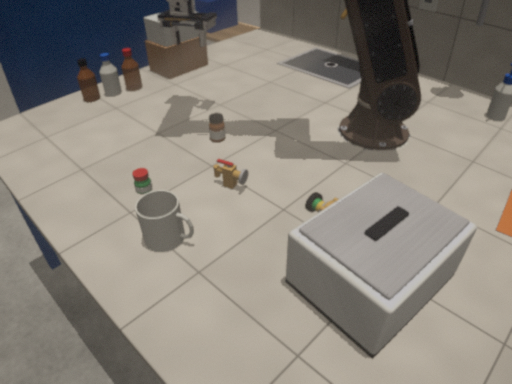

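View pics/top0.png

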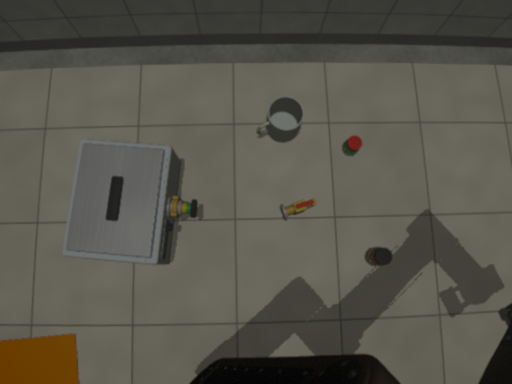

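Scene view: tap near (230,175), the port's seal at (315,202), jug at (161,220). Top view: tap near (297,208), seal at (194,208), bath at (120,202), jug (284,118), jar (354,144), bottle (379,257). I'll zoom in for precise points.

```bash
python3 - <<'E'
import cv2,numpy as np
s=cv2.imread("pics/scene0.png");t=cv2.imread("pics/top0.png")
R=lambda im,x,y,w,h,k:cv2.resize(im[y:y+h,x:x+w],None,fx=k,fy=k,interpolation=cv2.INTER_CUBIC)
a=np.vstack([np.hstack([R(s,205,150,50,37,8),R(t,272,190,50,37,8)]),np.hstack([R(s,298,182,50,37,8),R(t,160,190,50,37,8)])])
a=cv2.convertScaleAbs(a,alpha=1.4,beta=15)
for i in range(0,800,40): cv2.line(a,(i,0),(i,4 if i%80 else 9),(255,0,255),1); 
for j in range(0,592,40): cv2.line(a,(0,j),(6,j),(255,0,255),1)
cv2.imwrite("pics/crop0.png",a)
E
```

```text
(no output)
```

View pics/crop0.png

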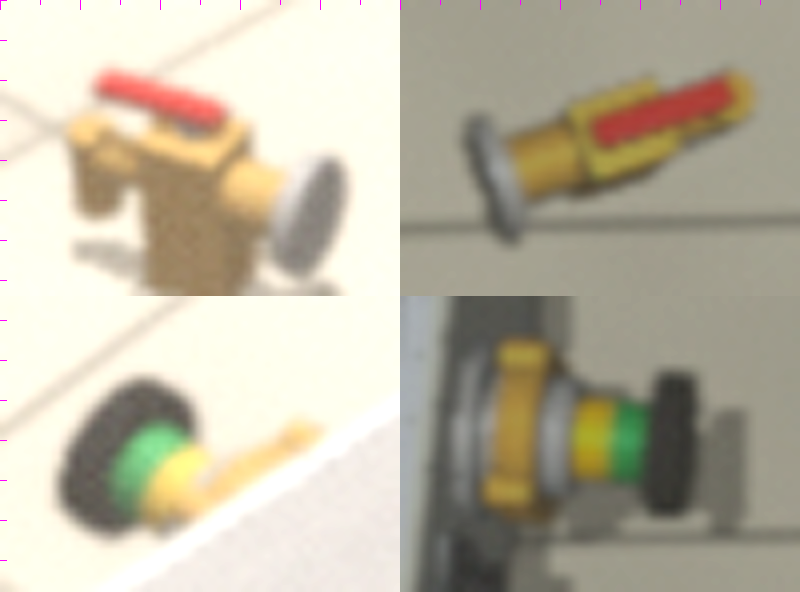

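Crop: tap in scene has lever ends at about (102,80)/(226,108) and flange face at (314,217) in crop pixels. In top, lever ends are at (196,130)/(332,92). Seal disc centre is at (128,162) in the scene tile and (271,147) in the top tile.

```bash
cat >h.py <<'E'
import cv2,numpy as np
from plant import r
from scipy.optimize import least_squares
from scipy.spatial.transform import Rotation as Ro
P={n:r.camera_params(n) for n in("scene","top")}
def K(p): return np.array([[p["fx"],0,p["cx"]],[0,p["fy"],p["cy"]],[0,0,1]])
def proj(n,X):
    p=P[n]; return cv2.projectPoints(np.float64(X).reshape(-1,1,3),cv2.Rodrigues(p["R"])[0],p["t"],K(p),p["dist_coeffs"])[0].reshape(-1,2)
def back(n,uv,z):
    p=P[n]; u=cv2.undistortPoints(np.float64(uv).reshape(-1,1,2),K(p),p["dist_coeffs"]).reshape(-1,2)
    d=np.c_[u,np.ones(len(u))]@p["R"]; c=-p["R"].T@p["t"]
    return c+d*((z-c[2])/d[:,2])[:,None]
def full(c,off,k=8): return (np.float64(c)+.5)/k-.5+np.array(off)
def tri(a,b):
    f=lambda X:np.r_[proj("scene",X)[0]-a,proj("top",X)[0]-b]
    s=least_squares(f,[.5,0,.1]);return s.x,s.fun
E
python3 - <<'E'
from h import *
so=(205,150);to=(272,190)
loc={"scene":[((102,80),(-37,0,79)),((226,108),(13,0,79)),((314,217),(48,0,45))],
"top":[((196,130),(13,0,79)),((332,92),(-37,0,79)),((94,178),(44,0,45))]}
def f(q):
    R=Ro.from_euler("z",q[3],degrees=True);o=[]
    for n,of in(("scene",so),("top",to)):
        o.append((proj(n,[R.apply(np.array(l)/1e3)+q[:3] for _,l in loc[n]])-[full(c,of) for c,_ in loc[n]]).ravel())
    return np.concatenate(o)
s=least_squares(f,[.55,-.1,0,90]);print("tap",s.x.round(4),s.fun.round(2))
print("lever tri",*[x.round(4) for x in tri(full((102,80),so),full((332,92),to))],*[x.round(4) for x in tri(full((226,108),so),full((196,130),to))])
print("seal mid",*[x.round(4) for x in tri(full((128,162),(298,182)),full((271,147),(160,190)))])
t=cv2.imread("pics/top0.png",0)
for l in cv2.createLineSegmentDetector().detect(t)[0].reshape(-1,4):
    L=np.hypot(l[2]-l[0],l[3]-l[1])
    if L>40 and max(l[0],l[2])<190 and min(l[1],l[3])>120 and max(l[1],l[3])<280:
        b=back("top",l.reshape(2,2),.165);d=b[1]-b[0];print(l.round(1),b[:,:2].round(4).tolist(),round(np.degrees(np.arctan2(d[1],d[0]))%90,2))
# other bystanders
for n,uv,z in(("jug",(284,108),.11),("jar",(354,142),.06),("bottle",(380,256),.085)):print(n,back("top",[uv],z).round(3))
E
```

```text
tap [ 5.356000e-01 -1.387000e-01 -2.000000e-04  1.064183e+02] [-0.67 -0.83 -0.41  0.38  0.4   0.37 -0.51  0.72  0.09 -0.15 -0.02 -0.06]
lever tri [ 0.5455 -0.1738  0.0761] [-0.3295 -0.066  -0.2353  0.2301] [ 0.5325 -0.1262  0.0807] [-0.5934 -0.1063 -0.4371  0.408 ]
seal mid [0.5302 0.1424 0.1011] [-0.261  -0.0186 -0.2419  0.1729]
[123.2 178.  117.6 219.3] [[0.5992, 0.3073], [0.4971, 0.317]] 84.52
[105.2 217.  111.1 176.9] [[0.5032, 0.3475], [0.6024, 0.3376]] 84.32
[162.1 214.6 169.5 159.2] [[0.5065, 0.2089], [0.6444, 0.1933]] 83.57
[182.9 159.2 179.3 199.3] [[0.6437, 0.16], [0.5432, 0.1677]] 85.64
[164.7 150.5 151.9 255.6] [[0.6672, 0.2058], [0.4089, 0.2317]] 84.29
[148.8 255.6 161.7 151.8] [[0.4092, 0.239], [0.6639, 0.2134]] 84.25
[149.4 258.3  66.9 250.4] [[0.4026, 0.2376], [0.4241, 0.4381]] 83.87
[ 64.4 254.6 153.2 262.7] [[0.4141, 0.4439], [0.3924, 0.2284]] 84.25
[  0.6 128.3  41.9 126.8] [[0.7386, 0.6383], [0.7386, 0.5261]] 0.01
[ 45.6 130.6  38.3 219.4] [[0.7279, 0.5152], [0.5, 0.5147]] 0.12
[134.4 126.9  48.1 129.2] [[0.7313, 0.2846], [0.7315, 0.5088]] 89.96
[ 48.1 126.5 134.4 124.1] [[0.7388, 0.5095], [0.7387, 0.2849]] 89.96
[ 41.9 129.2   0.6 131. ] [[0.7321, 0.5255], [0.7312, 0.6374]] 0.47
[ 65.  246.8  82.2 144.2] [[0.4327, 0.4432], [0.6887, 0.416]] 83.92
[ 35.5 219.4  42.8 131.8] [[0.5001, 0.5221], [0.7249, 0.5223]] 0.05
[183.1 125.6 140.6 127.1] [[0.7319, 0.1608], [0.7303, 0.2686]] 0.83
jug [[ 0.798 -0.103  0.11 ]]
jar [[ 0.715 -0.304  0.06 ]]
bottle [[ 0.395 -0.343  0.085]]
```

```bash
cat >>h.py <<'E'
def rel(pos,rpy):
    s=r.get_state(); A=Ro.from_euler("xyz",s["eef_rot"],degrees=True); B=Ro.from_euler("xyz",rpy,degrees=True)
    print("shift",A.inv().apply(np.array(pos)-s["tcp_pos"]).round(4),"rot",(A.inv()*B).as_rotvec(degrees=True).round(2))
def st():
    s=r.get_state()
    for k in("time_s","tcp_pos","eef_rot","contact_force","gripper_width","gripper_force","joints"):print(k,np.round(s[k],4))
E
python3 -c "
from h import *
rel([.5356,-.1387,.36],[180,0,-73.6])"
```

```text
shift [-0.4339  0.3316  0.0442] rot [ 8.000e-02  5.000e-02 -8.258e+01]
```

```bash
python3 -m pendant '[[[-0.434,0.332,0.044,0,0,-82.6,1],[-0.434,0.332,0.044,0,0,-82.6,1],[-0.434,0.332,0.044,0,0,-82.6,1],[-0.434,0.332,0.044,0,0,-82.6,1],[-0.434,0.332,0.044,0,0,-82.6,1]]]'; python3 -c "
from h import *
rel([.5356,-.1387,.36],[180,0,-73.6])"
```

```text
time_s: 0.6
tcp_pos: [0.3929, -0.3972, 0.3842]
eef_rot: [180.0, 0.0, -112.9]
contact_force: [1.5, -0.4, -1.0]
gripper_width: 0.0879
gripper_force: 0.0
shift [-0.2936 -0.031   0.0242] rot [ 2.000e-02  1.000e-02 -3.927e+01]
```

```bash
python3 -m pendant '[[[-0.294,-0.031,0.024,0,0,-39.3,1],[-0.294,-0.031,0.024,0,0,-39.3,1],[-0.294,-0.031,0.024,0,0,-39.3,1],[-0.294,-0.031,0.024,0,0,-39.3,1],[-0.294,-0.031,0.024,0,0,-39.3,1]]]'; python3 -c "
from h import *
rel([.5356,-.1387,.36],[180,0,-73.6])"
```

```text
time_s: 1.1
tcp_pos: [0.5146, -0.1795, 0.3642]
eef_rot: [180.0, 0.0, -73.6]
contact_force: [0.3, -1.4, -0.1]
gripper_width: 0.0876
gripper_force: 0.0
shift [-0.0332 -0.0317  0.0042] rot [0.   0.01 0.03]
```

```bash
python3 -m pendant '[[[-0.033,-0.032,0.04,0,0,0,1],[-0.033,-0.032,0.08,0,0,0,1],[-0.033,-0.032,0.08,0,0,0,1],[-0.033,-0.032,0.08,0,0,0,1]]]'; python3 - <<'E'
from h import *
rel([.5356,-.1387,.204],[180,0,-73.6])
a=[]
for n,x,y in(("scene",195,115),("top",255,165)):
    im=r.capture(n)[:,:,::-1]; c=im[y:y+80,x:x+80].copy(); a.append(cv2.resize(c,None,fx=5,fy=5,interpolation=cv2.INTER_CUBIC))
cv2.imwrite("pics/c1.png",cv2.convertScaleAbs(np.hstack(a),alpha=1.4,beta=15))
E
```

```text
time_s: 1.5
tcp_pos: [0.5357, -0.1409, 0.284]
eef_rot: [179.8, 0.0, -73.8]
contact_force: [0.2, -0.2, 1.2]
gripper_width: 0.0875
gripper_force: 0.0
shift [-0.0022 -0.0007  0.08  ] rot [ 0.16  0.   -0.25]
```

View pics/c1.png

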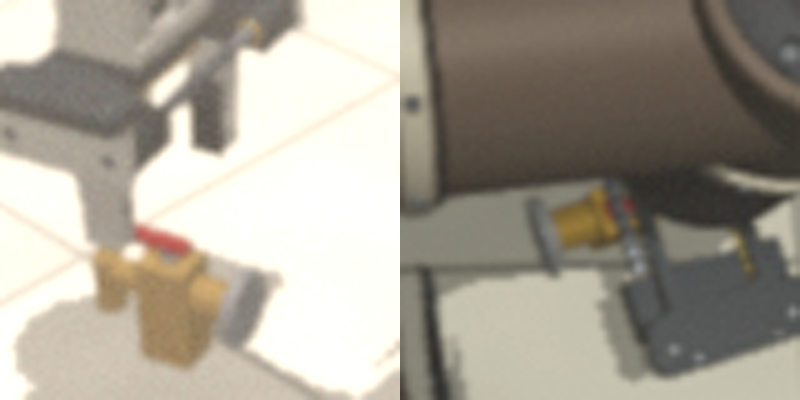

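The fingers straddle the body, one finger tip near (110,240) left of the lever and the other beyond it. Descending.

```bash
python3 -m pendant '[[[-0.001,-0.001,0.03,0,0,0,1],[-0.001,-0.001,0.06,0,0,0,1],[-0.001,-0.001,0.08,0,0,0,1],[-0.001,-0.001,0.08,0,0,0,1],[-0.001,-0.001,0.08,0,0,0,1]]]' && python3 -c "
from h import *
rel([.5356,-.1387,.204],[180,0,-73.6])"
```

```text
time_s: 2.1
tcp_pos: [0.5371, -0.1404, 0.2061]
eef_rot: [-179.9, -0.0, -73.9]
contact_force: [0.4, 0.5, 0.5]
gripper_width: 0.0874
gripper_force: 0.0
shift [-0.0021  0.001   0.0021] rot [-0.11 -0.05 -0.34]
```

```bash
python3 -m pendant '[[[-0.001,0.001,0.001,0,0,0,0],[-0.001,0.001,0.001,0,0,0,-1],[-0.001,0.001,0.001,0,0,0,-1],[-0.001,0.001,0.001,0,0,0,-1],[-0.001,0.001,0.001,0,0,0,-1]]]' 45 && python3 -m pendant '[[[0,0,0,0,0,0,-1],[0,0,0,0,0,0,-1],[0,0,0,0,0,0,-1],[0,0,0,0,0,0,-1],[0,0,0,0,0,0,-1]]]' ; python3 -c "
from h import *
st()"
```

```text
time_s: 2.6
tcp_pos: [0.5353, -0.139, 0.2037]
eef_rot: [-180.0, -0.0, -73.9]
contact_force: [-0.9, 0.7, 0.5]
gripper_width: 0.0532
gripper_force: 0.0
time_s: 3.1
tcp_pos: [0.5354, -0.139, 0.2034]
eef_rot: [-180.0, -0.0, -73.9]
contact_force: [1.0, 0.2, -0.4]
gripper_width: 0.0281
gripper_force: 44.9
time_s 3.1
tcp_pos [ 0.5354 -0.139   0.2034]
eef_rot [-1.799776e+02 -5.700000e-03 -7.390210e+01]
contact_force [ 1.0228  0.1872 -0.3841]
gripper_width 0.0281
gripper_force 44.9208
joints [ 5.73230e+00  2.15265e+01 -2.84693e+01  2.50000e-03 -3.99811e+01
  1.03637e+01]
```

```bash
python3 -m pendant '[[[0,0,-0.02,0,0,0,-1],[0,0,-0.05,0,0,0,-1],[0,0,-0.075,0,0,0,-1],[0,0,-0.075,0,0,0,-1]]]' && python3 -c "
from h import *
st();rel([.5197,.0389,.2784],[180,0,-95.8])"
```

```text
time_s: 3.5
tcp_pos: [0.5361, -0.1391, 0.2813]
eef_rot: [-179.7, -0.1, -73.9]
contact_force: [0.9, 0.1, -4.2]
gripper_width: 0.0276
gripper_force: 44.9
time_s 3.5
tcp_pos [ 0.5361 -0.1391  0.2813]
eef_rot [-1.797335e+02 -7.690000e-02 -7.388110e+01]
contact_force [ 0.9287  0.1037 -4.2335]
gripper_width 0.0276
gripper_force 44.9193
joints [ 5.73070e+00  1.56630e+01 -2.41607e+01  3.60000e-02 -4.99003e+01
  1.03653e+01]
shift [-0.1755 -0.0337  0.0028] rot [-2.800e-01 -2.000e-02  2.192e+01]
```

```bash
python3 -m pendant '[[[-0.04,-0.008,0,0,0,5,-1],[-0.08,-0.016,0,0,0,10,-1],[-0.12,-0.024,0.001,0,0,15,-1],[-0.155,-0.03,0.001,0,0,19,-1],[-0.1755,-0.0337,0.001,0,0,21.9,-1]]]' && python3 -m pendant '[[[0,0,0.01,0,0,0,-1],[0,0,0.02,0,0,0,-1],[0,0,0.02,0,0,0,-1],[0,0,0.02,0,0,0,-1]]]' && python3 - <<'E'
from h import *
st();rel([.5197,.0389,.2584],[180,0,-95.8])
a=[]
for n,x,y in(("scene",250,150),("top",155,170)):
    im=r.capture(n)[:,:,::-1]; cv2.imwrite(f"pics/{n}2.png",im);c=im[y:y+72,x:x+100].copy(); a.append(cv2.resize(c,None,fx=8,fy=8,interpolation=cv2.INTER_CUBIC)[:,:])
    cv2.imwrite(f"pics/{n}2c.png",cv2.convertScaleAbs(a[-1],alpha=1.4,beta=15))
E
```

```text
time_s: 4.0
tcp_pos: [0.5179, 0.0409, 0.276]
eef_rot: [179.9, -0.0, -95.9]
contact_force: [0.4, 0.1, -3.8]
gripper_width: 0.0281
gripper_force: 44.9
time_s: 4.4
tcp_pos: [0.5187, 0.038, 0.2564]
eef_rot: [179.9, -0.1, -95.9]
contact_force: [0.8, 0.1, -3.2]
gripper_width: 0.0278
gripper_force: 44.9
time_s 4.4
tcp_pos [0.5187 0.038  0.2564]
eef_rot [ 1.798897e+02 -6.870000e-02 -9.585000e+01]
contact_force [ 0.8332  0.0662 -3.2423]
gripper_width 0.0278
gripper_force 44.9193
joints [ 2.58302e+01  1.46951e+01 -2.97022e+01  8.00000e-04 -4.57327e+01
 -3.16808e+01]
shift [-0.001  -0.0009 -0.002 ] rot [ 0.11 -0.07 -0.05]
```

View pics/top2c.png

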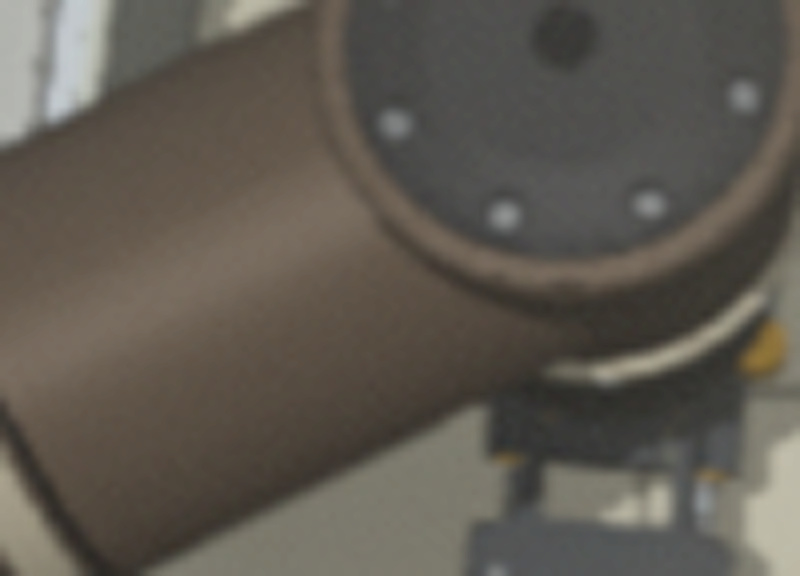

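View pics/scene2c.png

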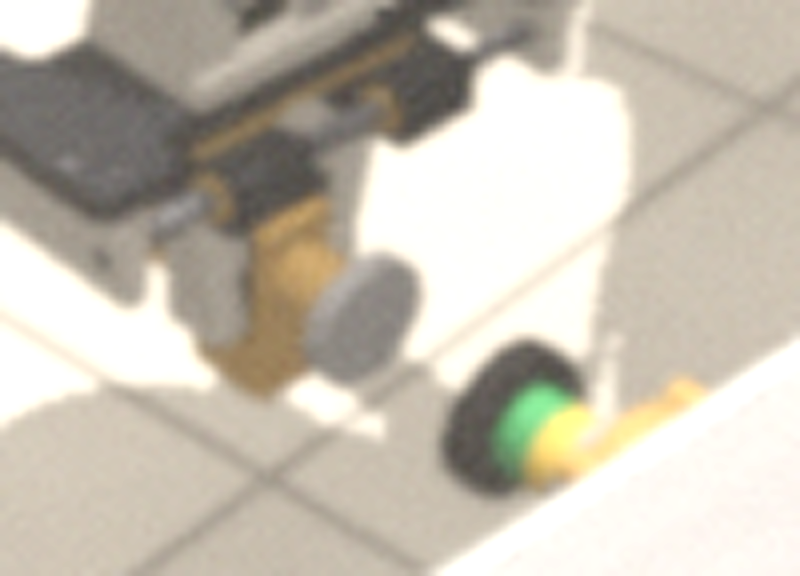

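Top view: the arm covers the tap and port, so it gives nothing there. Scene view: flange face centred near (366,318) crop, seal disc near (513,418). I'll compare with predicted outlines.

```bash
python3 - <<'E'
from h import *
s=r.get_state(); A=Ro.from_euler("xyz",s["eef_rot"],degrees=True)
im=cv2.resize(cv2.imread("pics/scene2.png")[150:222,250:350],None,fx=8,fy=8,interpolation=cv2.INTER_CUBIC);im=cv2.convertScaleAbs(im,alpha=1.4,beta=15)
a=np.linspace(0,2*np.pi,60)
def draw(X,c): cv2.polylines(im,[np.int32(((proj("scene",X)-[250,150]+.5)*8-.5)*8)],False,c,1,cv2.LINE_AA,3)
# tool x = -tap x
tap=lambda p: s["tcp_pos"]+A.apply(np.array(p)*[-1,1,-1]+[0,0,.2034])
for x in(.040,.048): draw(tap(np.c_[0*a+x,.022*np.cos(a),.045+.022*np.sin(a)]),(255,0,255))
draw(tap([[.016,.014,.066],[.016,-.014,.066],[.016,-.014,0],[.016,.014,0]]),(255,255,0))
draw(tap([[.016,.014,0],[-.016,.014,0],[-.016,.014,.066]]),(255,255,0))
y=np.radians(84.2);d=np.array([np.cos(y),np.sin(y),0]);n=np.array([-d[1],d[0],0])
f=np.array([.5296,.1364,.1])
for k in(0,.012): draw(f+k*d+.024*(np.cos(a)[:,None]*n+np.sin(a)[:,None]*[0,0,1]),(255,0,0))
print("flange",tap([[.048,0,.045]]).round(4),"rel seal along/lat",(tap([[.048,0,.045]])-f)@np.c_[d,n,[0,0,1]])
cv2.imwrite("pics/ov.png",im)
E
```

```text
flange [[0.5239 0.0859 0.0989]] rel seal along/lat [[-0.050805    0.00054092 -0.00112192]]
```

View pics/ov.png

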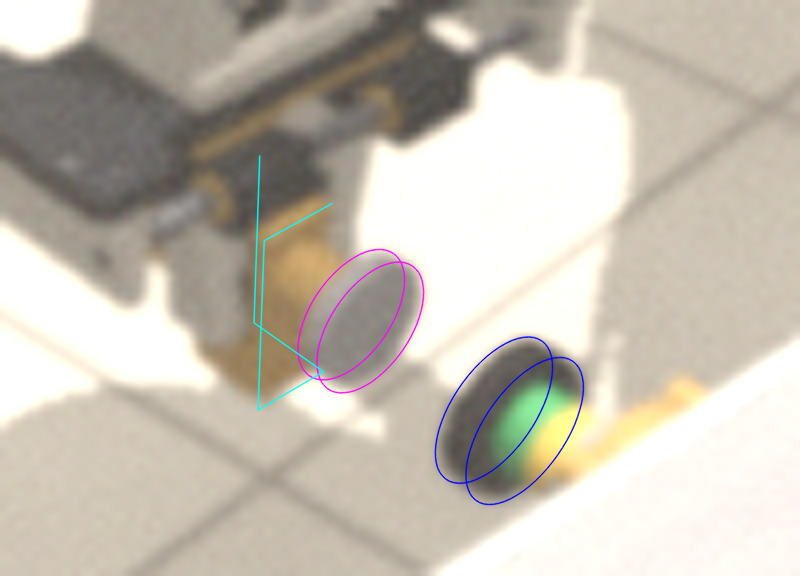

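Observed outlines of flange and seal are both shifted by the same (+3..5, −4) crop pixels from prediction, so relative alignment is within about 1 mm. I'll correct the height and approach.

```bash
python3 -m pendant '[[[-0.015,-0.001,-0.002,0,0,0,-1],[-0.03,-0.001,-0.002,0,0,0,-1],[-0.038,-0.001,-0.002,0,0,0,-1],[-0.038,-0.001,-0.002,0,0,0,-1],[-0.038,-0.001,-0.002,0,0,0,-1]]]' && cat >>h.py <<'E'
def chk():
    s=r.get_state(); A=Ro.from_euler("xyz",s["eef_rot"],degrees=True)
    y=np.radians(84.2);d=np.array([np.cos(y),np.sin(y),0]);n=np.array([-d[1],d[0],0]);B=np.c_[d,n,[0,0,1]]
    f=s["tcp_pos"]+A.apply([-.048,0,.1584])
    print("t",s["time_s"],"flange rel seal0 mm",((f-[.5296,.1364,.1])@B*1e3).round(2),"force dnz",(s["contact_force"]@B).round(2),"rpy",s["eef_rot"].round(2),"w",round(s["gripper_width"],4),"M",(s["moment"]@B).round(2))
E
python3 -c "
from h import *
chk()"
```

```text
time_s: 5.0
tcp_pos: [0.5236, 0.077, 0.2593]
eef_rot: [180.0, -0.0, -95.7]
contact_force: [0.2, -0.4, -3.4]
gripper_width: 0.0282
gripper_force: 44.9
t 5.0 flange rel seal0 mm [-11.71   0.02   0.91] force dnz [-0.4  -0.24 -3.43] rpy [ 1.7999e+02 -1.0000e-02 -9.5750e+01] w 0.0282 M [0.09 0.02 0.03]
```

```bash
python3 -m pendant '[[[-0.003,0,0.0005,0,0,0,-1],[-0.006,0,0.0005,0,0,0,-1],[-0.008,0,0.0005,0,0,0,-1],[-0.008,0,0.0005,0,0,0,-1]]]' && python3 -c "
from h import *
chk()"; python3 -m pendant '[[[-0.002,0,0,0,0,0,-1],[-0.002,0,0,0,0,0,-1]]]' && python3 -c "
from h import *
chk()"; python3 -m pendant '[[[-0.002,0,0,0,0,0,-1],[-0.002,0,0,0,0,0,-1]]]' && python3 -c "
from h import *
chk()"
```

```text
time_s: 5.4
tcp_pos: [0.5247, 0.0847, 0.2589]
eef_rot: [-180.0, 0.0, -95.8]
contact_force: [-0.1, 0.9, -3.6]
gripper_width: 0.0278
gripper_force: 44.9
t 5.4 flange rel seal0 mm [-3.91 -0.32  0.49] force dnz [ 0.91  0.22 -3.6 ] rpy [-180.     0.   -95.8] w 0.0278 M [0.11 0.01 0.01]
time_s: 5.6
tcp_pos: [0.5248, 0.0867, 0.2589]
eef_rot: [-180.0, 0.0, -95.8]
contact_force: [-0.1, 0.2, -3.8]
gripper_width: 0.0279
gripper_force: 44.9
t 5.6 flange rel seal0 mm [-1.95 -0.31  0.49] force dnz [ 0.23  0.08 -3.78] rpy [-179.99    0.    -95.81] w 0.0279 M [ 0.07 -0.06 -0.03]
time_s: 5.8
tcp_pos: [0.525, 0.0886, 0.2588]
eef_rot: [180.0, -0.0, -95.8]
contact_force: [-0.6, -0.6, -4.3]
gripper_width: 0.0276
gripper_force: 44.9
t 5.8 flange rel seal0 mm [-0.11 -0.2   0.42] force dnz [-0.67  0.53 -4.34] rpy [ 1.7999e+02 -2.0000e-02 -9.5800e+01] w 0.0276 M [ 0.19  0.2  -0.  ]
```

```bash
python3 -m pendant '[[[-0.002,0,0,0,0,0,-1],[-0.002,0,0,0,0,0,-1]]]' && python3 -c "
from h import *
chk()"; python3 -m pendant '[[[-0.002,0,0,0,0,0,-1],[-0.002,0,0,0,0,0,-1]]]' && python3 -c "
from h import *
chk()"
```

```text
time_s: 6.0
tcp_pos: [0.5251, 0.0902, 0.2589]
eef_rot: [180.0, -0.0, -95.8]
contact_force: [-0.8, -5.4, -3.0]
gripper_width: 0.0278
gripper_force: 44.9
t 6.0 flange rel seal0 mm [ 1.5  -0.16  0.44] force dnz [-5.45  0.25 -2.96] rpy [ 1.7998e+02 -4.0000e-02 -9.5810e+01] w 0.0278 M [-0.27  1.48 -0.12]
time_s: 6.2
tcp_pos: [0.5253, 0.0921, 0.2589]
eef_rot: [180.0, -0.1, -95.8]
contact_force: [0.9, -6.3, -2.6]
gripper_width: 0.0278
gripper_force: 44.9
t 6.2 flange rel seal0 mm [ 3.36 -0.14  0.41] force dnz [-6.13 -1.58 -2.57] rpy [ 1.7997e+02 -5.0000e-02 -9.5820e+01] w 0.0278 M [-0.33  1.89 -0.1 ]
```

```bash
python3 -m pendant '[[[-0.002,0,0,0,0,0,-1],[-0.004,0,0,0,0,0,-1],[-0.005,0,0,0,0,0,-1],[-0.005,0,0,0,0,0,-1]]]' && python3 -c "
from h import *
chk()"; python3 -m pendant '[[[-0.002,0,0,0,0,0,-1],[-0.003,0,0,0,0,0,-1],[-0.003,0,0,0,0,0,-1],[-0.003,0,0,0,0,0,-1]]]' && python3 -c "
from h import *
chk()"
```

```text
time_s: 6.6
tcp_pos: [0.5258, 0.0966, 0.2589]
eef_rot: [180.0, -0.1, -95.8]
contact_force: [1.3, -8.0, -1.6]
gripper_width: 0.028
gripper_force: 44.9
t 6.6 flange rel seal0 mm [ 7.75 -0.11  0.4 ] force dnz [-7.84 -2.09 -1.56] rpy [ 1.7996e+02 -1.0000e-01 -9.5830e+01] w 0.028 M [-0.6   2.91 -0.23]
time_s: 7.0
tcp_pos: [0.526, 0.0992, 0.2589]
eef_rot: [179.9, -0.1, -95.8]
contact_force: [2.0, -11.6, -0.6]
gripper_width: 0.0278
gripper_force: 44.9
t 7.0 flange rel seal0 mm [10.28 -0.06  0.39] force dnz [-11.32  -3.18  -0.57] rpy [ 1.7995e+02 -1.3000e-01 -9.5840e+01] w 0.0278 M [-0.86  3.55 -0.29]
```

```bash
cat >>h.py <<'E'
def avg(k=8):
    y=np.radians(84.2);d=np.array([np.cos(y),np.sin(y),0]);n=np.array([-d[1],d[0],0]);B=np.c_[d,n,[0,0,1]];F=[]
    for i in range(k): im=r.capture("scene");s=r.get_state();F.append(np.r_[s["contact_force"]@B,s["moment"]@B])
    print("avg",np.mean(F,0).round(2),"std",np.std(F,0).round(2));chk();return im
E
python3 - <<'E'
from h import *
im=avg()[:,:,::-1]
cv2.imwrite("pics/c3.png",cv2.convertScaleAbs(cv2.resize(im[150:222,250:350],None,fx=8,fy=8,interpolation=cv2.INTER_CUBIC),alpha=1.4,beta=15))
E
```

```text
avg [-10.55  -2.64  -1.15  -0.83   3.54  -0.26] std [0.32 0.33 0.36 0.01 0.03 0.02]
t 7.4 flange rel seal0 mm [10.24 -0.05  0.38] force dnz [-10.81  -2.3   -1.44] rpy [ 1.7994e+02 -1.3000e-01 -9.5840e+01] w 0.028 M [-0.82  3.5  -0.27]
```

View pics/c3.png

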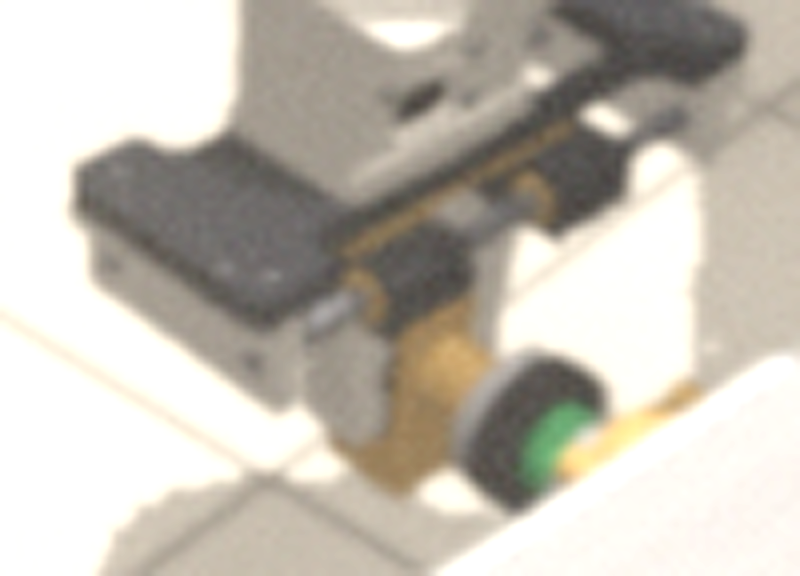

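Flange sits flush and concentric on the black disc (around (525,430)), with only a sliver of yellow left by the green neck. I'll go the last ~2 mm while relieving the small side force.

```bash
python3 -m pendant '[[[-0.001,-0.0005,-0.0005,0,0,0,-1],[-0.002,-0.0005,-0.0005,0,0,0,-1],[-0.002,-0.0005,-0.0005,0,0,0,-1],[-0.002,-0.0005,-0.0005,0,0,0,-1]]]' && python3 -c "
from h import *
avg()"
```

```text
time_s: 7.8
tcp_pos: [0.5263, 0.1008, 0.259]
eef_rot: [179.9, -0.2, -95.9]
contact_force: [1.1, -11.0, -2.4]
gripper_width: 0.0276
gripper_force: 44.9
avg [-11.41  -2.3   -3.    -0.79   3.96  -0.26] std [0.47 0.5  0.56 0.03 0.03 0.03]
t 8.2 flange rel seal0 mm [11.78 -0.08  0.44] force dnz [-11.7   -2.53  -2.19] rpy [ 1.7988e+02 -1.7000e-01 -9.5860e+01] w 0.0275 M [-0.78  3.96 -0.23]
```

```bash
python3 -m pendant '[[[-0.0005,-0.0005,0,0,0,0,-1],[-0.0005,-0.0005,0,0,0,0,-1],[-0.0005,-0.0005,0,0,0,0,-1],[-0.0005,-0.0005,0,0,0,0,-1],[-0.0005,-0.0005,0,0,0,0,-1]]]' && python3 - <<'E'
from h import *
im=avg()[:,:,::-1]
cv2.imwrite("pics/c4.png",cv2.convertScaleAbs(im[100:292,60:420].copy().repeat(2,0).repeat(2,1),alpha=1.3,beta=10))
E
```

```text
time_s: 8.7
tcp_pos: [0.5265, 0.1011, 0.259]
eef_rot: [179.8, -0.2, -95.9]
contact_force: [-0.7, -11.2, -0.2]
gripper_width: 0.0279
gripper_force: 44.9
avg [-11.94  -0.06  -1.11  -0.12   3.99  -0.18] std [0.63 0.6  0.54 0.01 0.04 0.04]
t 9.1 flange rel seal0 mm [12.05 -0.11  0.4 ] force dnz [-11.94   0.2   -1.3 ] rpy [179.84  -0.19 -95.85] w 0.0278 M [-0.12  4.   -0.21]
```

View pics/c4.png

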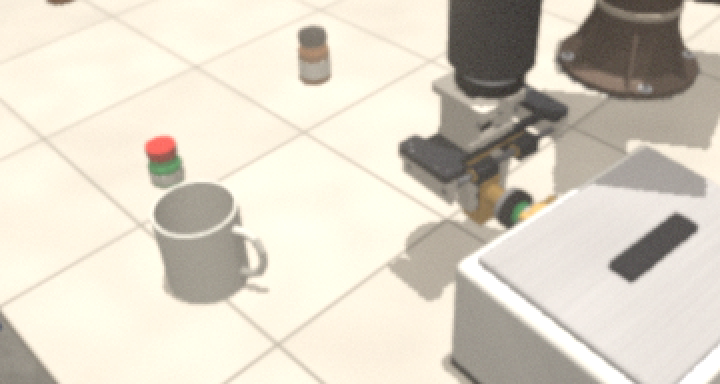

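The tap is pressed on the seal at about (510,205), and the jug, bottle and jar are undisturbed. Push is 11.9 N at 12.05 mm with almost no side force, and it holds steady. Handing in.

```bash
python3 -c "
from plant import r
print(r.close_job())"
```

```text
the job is handed in; nothing more can be done
None
```

The job is handed in at 9.1 s: the tap is still gripped, its flange flush and centred on the seal by position and camera, pressing it in about 12 mm with a steady push of about 12 N, and the jug, bottle and jar were not moved.

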